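# Dial the run program into the centrifuge preset switch

### The job

Set the three colour-coded thumbwheels on the centrifuge's preset box so that the lands on top read, from the robot's left to right, yellow, blue, white, each clicked into place; then press the green start key fully down and let it go. Press gently, never more than 20 N on the wheels, which ride on delicate spindles at differing heights; never press the green key before the code is set, never press the red stop key, and leave the other things on the bench where they are.

Things in the scene. Friction and masses are not known exactly. Their poses are not given: they have to be found in the camera images.
- preset: Grey preset box, white flat top, fixed: 130 (x) x 230 (y) x 70 mm; origin at the centre of its underside, x away from the robot at yaw 0, y to the robot's left. On top: three thumbwheels at x = 0, y = +80, +38, -4 mm (left to right), green start key at x -28, y -77 mm, red stop key at x +30, y -77 mm. Bears at most 20 N on its top and wheels, 35 N once the start key is down.
- slot1 (a point): Point on the box's white top face (70 mm above the bench) directly below the crown of the left thumbwheel; axes as the box. The wheel: 48 mm diameter, 14 mm wide, axle along y, grippy rim to be rolled by a fingertip, 19 mm of rim per click. Its crown stands 8 to 20 mm above this point, unmeasured, each wheel differently; it gives downwards about 1 mm per 6 N.
- slot2 (a point): Point on the box's white top face (70 mm above the bench) directly below the crown of the middle thumbwheel; axes as the box. The wheel: 48 mm diameter, 14 mm wide, axle along y, grippy rim to be rolled by a fingertip, 19 mm of rim per click. Its crown stands 8 to 20 mm above this point, unmeasured, each wheel differently; it gives downwards about 1 mm per 6 N.
- slot3 (a point): Point on the box's white top face (70 mm above the bench) directly below the crown of the right thumbwheel; axes as the box. The wheel: 48 mm diameter, 14 mm wide, axle along y, grippy rim to be rolled by a fingertip, 19 mm of rim per click. Its crown stands 8 to 20 mm above this point, unmeasured, each wheel differently; it gives downwards about 1 mm per 6 N.
- wheel1 (a joint): Turn of the left thumbwheel, rad, endless. Click = value / 0.7854 rounded, modulo 8; the land on top, level with the red ticks, shows it: 0 black, 1 red, 2 orange, 3 yellow, 4 green, 5 blue, 6 violet, 7 white. Wanted: yellow (3). A growing value moves the wheel's top along the box's +x. A detent (up to 0.06 N m, 2.5 N at the rim) pulls it to the nearest click when let go.
- wheel2 (a joint): Turn of the middle thumbwheel, rad, endless. Click = value / 0.7854 rounded, modulo 8; the land on top, level with the red ticks, shows it: 0 black, 1 red, 2 orange, 3 yellow, 4 green, 5 blue, 6 violet, 7 white. Wanted: blue (5). A growing value moves the wheel's top along the box's +x. A detent (up to 0.06 N m, 2.5 N at the rim) pulls it to the nearest click when let go.
- wheel3 (a joint): Turn of the right thumbwheel, rad, endless. Click = value / 0.7854 rounded, modulo 8; the land on top, level with the red ticks, shows it: 0 black, 1 red, 2 orange, 3 yellow, 4 green, 5 blue, 6 violet, 7 white. Wanted: white (7). A growing value moves the wheel's top along the box's +x. A detent (up to 0.06 N m, 2.5 N at the rim) pulls it to the nearest click when let go.
- start_key (a joint): Travel of the green start key, m: 0 up, 0.006 fully down (counts from 0.0045). Round cap of 26 mm diameter; a spring that takes 5 N when fully down pushes it back up.
- start_key_top (a point): Centre of the top of the green start key's cap.
- stop_key (a joint): Travel of the red stop key, m: 0 up, 0.006 down; must stay up (below 0.003).
- tube_rack: Bystander: cream tube rack, 70 x 200 x 60 mm, loose; origin under its centre.
- reagent: Bystander: white bottle, 60 mm diameter, 100 mm high, loose; origin under its centre.
- tip_box: Bystander: violet tip box with clear lid, 85 x 125 x 75 mm, loose; origin under its centre.
- marker: Bystander: white marker pen with a blue cap, 125 x 14 x 12 mm, lying along its x, loose; origin under its centre.
- jar: Bystander: amber jar, 52 mm diameter, 60 mm high, loose; origin under its centre.
- timer: Bystander: white pocket timer, 60 x 60 x 22 mm, loose; origin under its centre.

How it is judged:
On the way, in this order (a step that is already met when the one before it is completed fails the run):
1. the wheels show yellow, blue, white and rest in their clicks ((value of joint wheel1 between -10.3502 and -10.0702 rad or value of joint wheel1 between -4.067 and -3.787 rad or value of joint wheel1 between 2.2162 and 2.4962 rad or value of joint wheel1 between 8.4994 and 8.7794 rad or value of joint wheel1 between 14.7826 and 15.0626 rad) and (value of joint wheel2 between -8.7794 and -8.4994 rad or value of joint wheel2 between -2.4962 and -2.2162 rad or value of joint wheel2 between 3.787 and 4.067 rad or value of joint wheel2 between 10.0702 and 10.3502 rad or value of joint wheel2 between 16.3534 and 16.6334 rad) and (value of joint wheel3 between -7.2086 and -6.9286 rad or value of joint wheel3 between -0.9254 and -0.6454 rad or value of joint wheel3 between 5.3578 and 5.6378 rad or value of joint wheel3 between 11.641 and 11.921 rad or value of joint wheel3 between 17.9242 and 18.2042 rad) and velocity of joint wheel1 between -0.1 and 0.1 rad/s and velocity of joint wheel2 between -0.1 and 0.1 rad/s and velocity of joint wheel3 between -0.1 and 0.1 rad/s), for 0.3 s.
2. the green start key is pressed down (value of joint start_key above 0.0045 m), for 0.05 s.
At the end, for the whole second after the job is handed in: The left wheel stands at click 3 (yellow), the middle at 5 (blue), the right at 7 (white), each within 0.14 rad and at rest, after the green key has been pressed past 4.5 mm; both keys are up again (below 2 mm) (all of step 1 and value of joint each of start_key, stop_key below 0.002 m); the robot touches nothing.
It fails at once if more than 20 N on the preset box or its wheels while the green key is not down (value of joint start_key below 0.004 m and contact force between any of the fingers, the arm and preset above 20 N).
It fails at once if more than 35 N on the preset box at any time (contact force between any of the fingers, the arm and preset above 35 N).
It fails at once if the green key pressed while the code is not set (value of joint start_key above 0.003 m and not ((value of joint wheel1 between -10.3502 and -10.0702 rad or value of joint wheel1 between -4.067 and -3.787 rad or value of joint wheel1 between 2.2162 and 2.4962 rad or value of joint wheel1 between 8.4994 and 8.7794 rad or value of joint wheel1 between 14.7826 and 15.0626 rad) and (value of joint wheel2 between -8.7794 and -8.4994 rad or value of joint wheel2 between -2.4962 and -2.2162 rad or value of joint wheel2 between 3.787 and 4.067 rad or value of joint wheel2 between 10.0702 and 10.3502 rad or value of joint wheel2 between 16.3534 and 16.6334 rad) and (value of joint wheel3 between -7.2086 and -6.9286 rad or value of joint wheel3 between -0.9254 and -0.6454 rad or value of joint wheel3 between 5.3578 and 5.6378 rad or value of joint wheel3 between 11.641 and 11.921 rad or value of joint wheel3 between 17.9242 and 18.2042 rad))).
It fails at once if the red stop key pressed (value of joint stop_key above 0.003 m).
It fails at once if a bystander moved by more than 15 mm (distance of any of tube_rack, reagent, tip_box, marker, jar, timer from where it was at the start of the episode above 0.015 m).
It also fails if it takes over 64 s, if anything falls off the work surface, if the arm or the gripper's body presses on something with over 40 N, if the wrist force passes 120 N, or if a joint passes its speed limit or range.

### The arm

A 6-joint arm with a two-finger parallel gripper is mounted at the origin on the work surface. World frame = base frame: x ahead of the robot, y to its left, z up, the work surface at z = 0. Lengths are in m, angles in rad, forces in N, time in s.
With the tool pointing down it reaches from about 0.275 to 0.75 m from the base axis. Payload 10.2 kg.
Tool frame: the origin (TCP) lies midway between the tips of the shut fingers; the grasp point (between the pads) lies 19 mm behind it; y points along the fingers, x is the direction in which the jaws open and shut, and the axes are right-handed (so a half turn about y gives the same grasp; the last joint's range is limited). The gripper opens to 88 mm and grips with 3 to 60 N. Pads are 18 mm wide; open, the fingers measure 123 mm over their backs; the gripper's body (75 mm by 187 mm) begins 45 mm behind the grasp point.
Start: joints at [-1.535, 0.313, 1.498, -0, 1.331, -0.223], TCP at [0.134, -0.508, 0.239] pointing down, gripper open.
Joint ranges: [-2.94, 2.94], [-0.97, 2.17], [0.19, 2.56], [-1.23, 4.37], [0.02, 3.11], [-2.88, 2.88]. Speed limits (rad/s): [2.39, 2.39, 3.01, 3.14, 3.14, 3.14].

### API

Orientations are given as a unit quaternion [w, x, y, z].
In Python, from rig import bot gives the robot as it stands.
- The arm moves only by the tool drive_tool, never from a script. Its argument "commands" is a list of rows, each an object of numbers: "dx", "dy", "dz": the shift along the tool's x, y, z in mm; "rx", "ry", "rz": the turn, a rotation vector about the tool's x, y, z in rad; "gripper": the gripper command: -1 is shut, 1 is fully open, values between are in proportion. A call has 1 to 5 rows; each row shifts and turns the commanded pose from where the row before left it, along the tool's axes as they then stand; what a row does not reach is not made up. A row lasts 1/8 s, in which the tool goes at most 62.5 mm and 10.7 degrees, less where a joint would pass 70% of its speed; a pose out of reach is approached as far as the arm can. A call is refused whole if a number of a shift passes 62.5 or a number of a turn 0.188, either way. A call with a gripper value outside its range is refused whole. The fingers move at their own pace and stop on an object; the grip force is fixed at half the most. Time passes only in rows, so rows that do not move let the fingers close. It gives the time, the measured TCP pose, the force and the opening at its end, in the units of the state.
- bot.get_obs(): the state, without advancing time (a new reading comes with each control period).
- bot.get_image(name): name is "scene" or "side" or "wrist"; returns a dict with "pixels" (400x640x3 uint8, red, green, blue), "fx", "fy", "cx", "cy" (pixels), "rvec" (rotation vector, rad) and "tvec" (3), from world to camera coordinates, as OpenCV has them; the wrist camera has in their place "tool_from_camera" (4x4, takes a point from camera to tool coordinates, whose origin is the TCP and whose axes are the tool frame's). Camera axes: x right, y down, z forward; pixel columns grow to the right and rows downward; lengths in m; the calibration is good to about 2 mm. A picture is of the moment at which its call begins: read the wrist's pose just before it. There is no depth.
- bot.job_done(): hands the job in, once; it reports no verdict.
Trained networks look in a picture, given as the dict that the camera call returned (one of the last four; its "shot" number tells which), for a name from the list of things; names that differ only in an ending like _2 or _b are one class to them, and where a whole thing is asked for, a point or a joint stands for the part that bears it (a point fixed in the world has none). Each returns a list of dicts, best first, with "conf" (0 to 1); they miss things now and then, are a little off and sometimes report something else, mostly with a low value. They report only what shows in the picture. A call takes as long as a camera call.
- bot.regions_of(label, picture): "region" (400x640 bool, what is visible of it).
- bot.place_of(label, picture): "at" ([x, y, z] in m, in world coordinates, good to about 4 mm: a listed point, or the origin of a listed thing).
The state is a dict: "time_s": time; "joints": joint angles; "qd": joint speeds; "joint_efforts": joint torques, N m; "tcp_pos": TCP position; "eef_rot": TCP orientation; "ft_force": force on the tool from outside, world axes, zero at the start; "ft_torque": the same for the moment, N m; "width": opening from 0.0 (shut) to 1.0 (fully open).
Only numpy, scipy, OpenCV 4.12 (cv2) and the standard library are available. Lean on these libraries where they do the work, as an engineer would, in place of code of your own. Each camera call takes 0.05 s, during which the arm holds its last target.

## Working session

There is one attempt and no reset: what is moved stays moved. The work goes in short steps, Python scripts to look and compute and a tool call to move; the robot and the scene stay as the last step left them, time stands still between calls to the robot, and variables do not carry over. Pictures are saved under pics/ and viewed, and the job is handed in when it is done.

Besides the shell and the picture viewer there is one more tool, called after "Request:" by a JSON object that holds its "name" and its "arguments". drive_tool: Moves the arm, as the interface text tells. Its arguments: {"type":"object","properties":{"commands":{"type":"array","items":{"type":"object","properties":{"dx":{"type":"number"},"dy":{"type":"number"},"dz":{"type":"number"},"rx":{"type":"number"},"ry":{"type":"number"},"rz":{"type":"number"},"gripper":{"type":"number"}}}}},"required":["commands"]}

```bash
ls; mkdir -p pics
cat > h.py <<'E'
import numpy as np, cv2
from rig import bot
def rgb(n,name,crop=None,scale=1):
    p=bot.get_image(n); im=p['pixels'][:,:,::-1].copy()
    if crop: 
        x0,y0,x1,y1=crop; im=im[y0:y1,x0:x1]
    if scale!=1: im=cv2.resize(im,None,fx=scale,fy=scale,interpolation=cv2.INTER_CUBIC)
    cv2.imwrite('pics/'+name,im); return p
def proj(p,X):
    R,_=cv2.Rodrigues(np.array(p['rvec'])); K=np.array([[p['fx'],0,p['cx']],[0,p['fy'],p['cy']],[0,0,1]])
    c=K@(R@np.array(X)+np.array(p['tvec']).ravel()); return c[:2]/c[2]
def toplane(p,u,v,z):
    R,_=cv2.Rodrigues(np.array(p['rvec'])); t=np.array(p['tvec']).ravel()
    C=-R.T@t; d=R.T@np.array([(u-p['cx'])/p['fx'],(v-p['cy'])/p['fy'],1]); return C+d*(z-C[2])/d[2]
E
python3 - <<'E'
from h import *
o=bot.get_obs(); print(o)
a=rgb('scene','scene0.png'); b=rgb('side','side0.png')
for n,p in (('scene',a),('side',b)):
    print(n,{k:v for k,v in p.items() if k!='pixels'})
    for l in ['preset','slot1','slot2','slot3','start_key_top','stop_key']:
        try: print(l,[(r['at'],r['conf']) for r in bot.place_of(l,p)][:2])
        except Exception as e: print(l,e)
w=rgb('wrist','wrist0.png')
E
```

```text
pics
{'time_s': 0.0, 'joints': array([-1.53541666e+00,  3.13436550e-01,  1.49841331e+00,  7.44372824e-06,
        1.33097363e+00, -2.23397760e-01]), 'qd': array([-1.07508852e-03, -6.70776722e-05,  8.38042572e-04,  6.88644590e-05,
       -3.30033077e-05, -2.37871972e-03]), 'joint_efforts': array([ 1.87346941e-04, -4.02206397e+01, -2.52269018e+01,  6.95622386e-02,
        3.54608952e-02, -1.30052485e-04]), 'tcp_pos': array([ 0.13432963, -0.50728344,  0.23817689]), 'eef_rot': array([ 0.56067085, -0.55999712,  0.43158239, -0.4310314 ]), 'ft_force': array([-0.31837224, -0.09811448,  0.50127599]), 'ft_torque': array([ 0.00490834, -0.00233397, -0.01856659]), 'width': 1.0002870399676878}
scene {'fx': 461.0265311632929, 'fy': 461.0265311632929, 'cx': 314.827632062769, 'cy': 197.62995003363304, 'rvec': array([ 2.01052823,  0.9935785 , -0.5343499 ]), 'tvec': array([-0.27548031, -0.14235597,  1.6054272 ]), 'shot': 1}
preset [([0.5701, 0.0755, -0.0008], 0.59)]
slot1 [([0.5807, 0.1145, 0.0745], 0.87), ([0.5628, 0.0764, 0.069], 0.85)]
slot2 [([0.5807, 0.1145, 0.0745], 0.87), ([0.5628, 0.0764, 0.069
[... 169 characters left out ...]
et, reagent, slot, start_key_top, timer, tip_box, tube_rack
side {'fx': 451.10326871397547, 'fy': 451.10326871397547, 'cx': 328.14445443166795, 'cy': 199.66647908297622, 'rvec': array([ 0.99613357, -2.49108942,  1.00044191]), 'tvec': array([0.37158002, 0.32443095, 1.01664937]), 'shot': 2}
preset [([0.5688, 0.0771, -0.0014], 0.75)]
slot1 [([0.5902, 0.1506, 0.0707], 0.93), ([0.5674, 0.0768, 0.0648], 0.76)]
slot2 [([0.5902, 0.1506, 0.0707], 0.93), ([0.5674, 0.0768, 0.0648], 0.76)]
slot3 [([0.5902, 0.1506, 0.0707], 0.93), ([0.5674, 0.0768, 0.0648], 0.76)]
start_key_top [([0.52, 0.0143, 0.0945], 0.66)]
stop_key it knows: jar, marker, preset, reagent, slot, start_key_top, timer, tip_box, tube_rack
```

View pics/scene0.png

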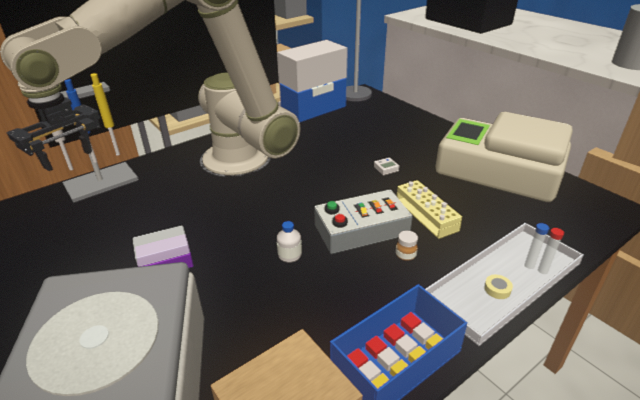

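View pics/side0.png

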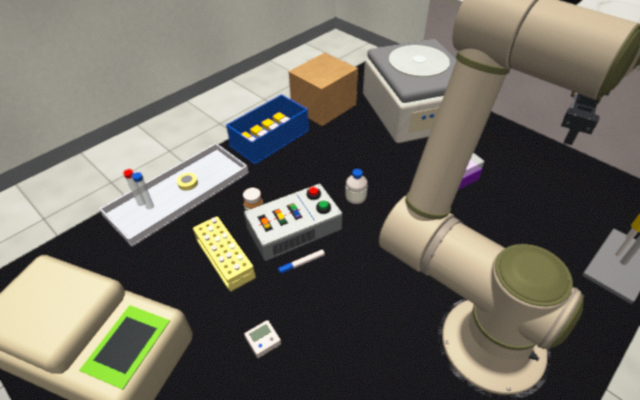

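View pics/wrist0.png

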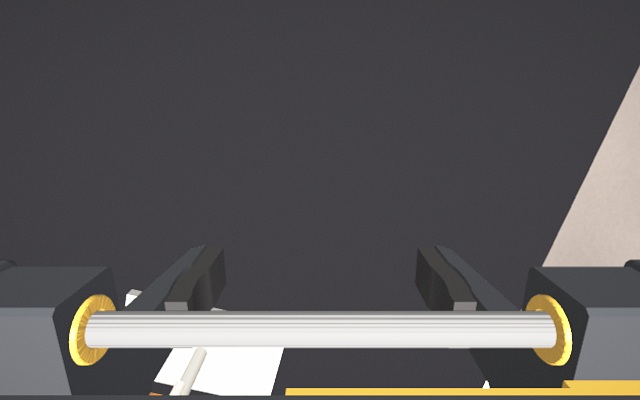

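Run:
```python
import cv2
a=cv2.imread('pics/scene0.png');b=cv2.imread('pics/side0.png')
cv2.imwrite('pics/scene0z.png',cv2.resize(a[110:230,320:440],None,fx=5,fy=5,interpolation=cv2.INTER_CUBIC))
cv2.imwrite('pics/side0z.png',cv2.resize(b[180:300,300:460],None,fx=5,fy=5,interpolation=cv2.INTER_CUBIC))
```

```text
(no output)
```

View zooms.

The scene view shows the preset box at about (363,220) with the keys at its left end. The side view shows it at about (293,218). The wrist view shows only the bench and the open fingers.

View pics/scene0z.png

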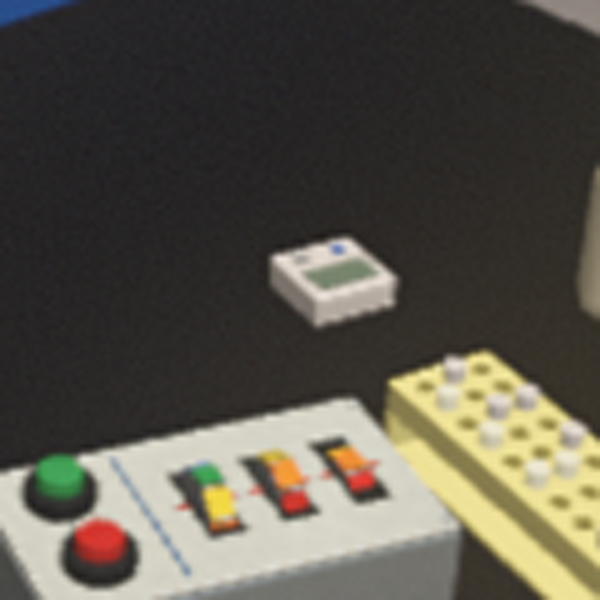

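View pics/side0z.png

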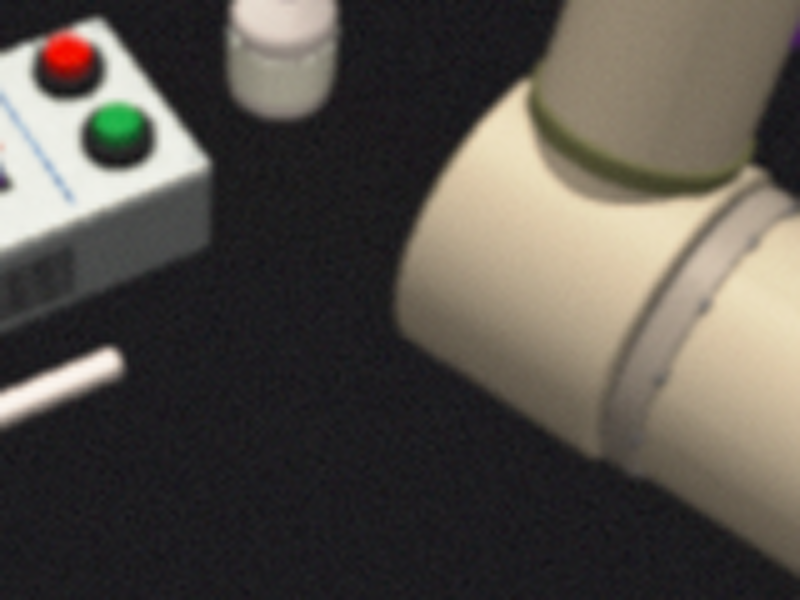

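```bash
cat >> h.py <<'E'
def wpose(o):
    from scipy.spatial.transform import Rotation as Ro
    q=o['eef_rot']; T=np.eye(4); T[:3,:3]=Ro.from_quat([q[1],q[2],q[3],q[0]]).as_matrix(); T[:3,3]=o['tcp_pos']; return T
E
python3 - <<'E'
from h import *
a=cv2.imread('pics/scene0.png');b=cv2.imread('pics/side0.png')
cv2.imwrite('pics/scene0y.png',cv2.resize(a[185:255,308:418],None,fx=7,fy=7,interpolation=cv2.INTER_CUBIC))
cv2.imwrite('pics/side0y.png',cv2.resize(b[175:265,238:348],None,fx=6,fy=6,interpolation=cv2.INTER_CUBIC))
p=bot.get_image('wrist'); print(p['tool_from_camera'],p['fx'],p['cx'],p['cy'])
print(wpose(bot.get_obs()))
s=bot.get_image('scene')
for l in ['tube_rack','reagent','tip_box','marker','jar','timer']:
    print(l,[(r['at'],r['conf']) for r in bot.place_of(l,s)][:2])
E
```

```text
[[ 9.99999688e-01 -5.82269919e-05  7.87971889e-04  3.30653995e-05]
 [-7.72750044e-04 -2.80038011e-01  9.59988602e-01 -1.45066014e-01]
 [ 1.64764832e-04 -9.59988911e-01 -2.80037969e-01  7.17721478e-02]
 [ 0.00000000e+00  0.00000000e+00  0.00000000e+00  1.00000000e+00]] 348.2034560746333 320.1166763400794 203.75546419649606
[[ 2.55911669e-01 -5.68036995e-06  9.66700170e-01  1.34330001e-01]
 [-9.66700168e-01  5.21568601e-05  2.55911669e-01 -5.07514796e-01]
 [-5.18737185e-05 -9.99999999e-01  7.85633453e-06  2.38700066e-01]
 [ 0.00000000e+00  0.00000000e+00  0.00000000e+00  1.00000000e+00]]
tube_rack [([0.6314, 0.2743, 0.0006], 0.71)]
reagent [([0.5304, -0.135, -0.0009], 0.81)]
tip_box [([0.3619, -0.3994, 0.0017], 0.8)]
marker [([0.5171, 0.0172, 0.0921], 0.24)]
jar [([0.711, 0.1047, 0.0003], 0.81)]
timer [([0.383, 0.3513, -0.0009], 0.68)]
```

View pics/scene0y.png

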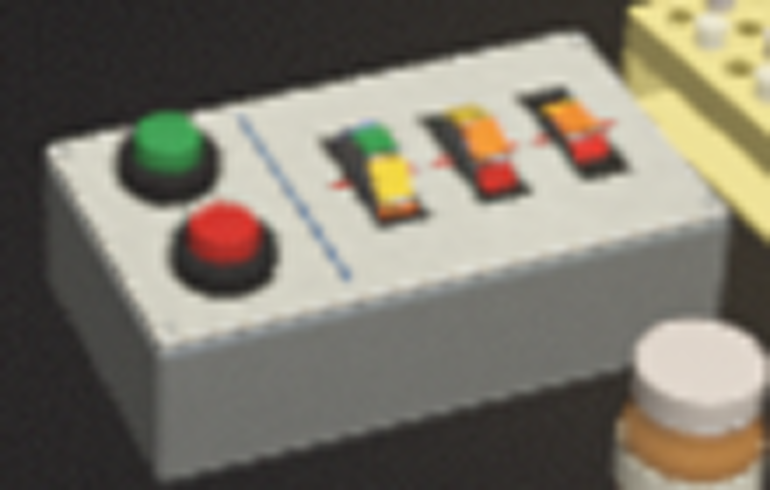

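View pics/side0y.png

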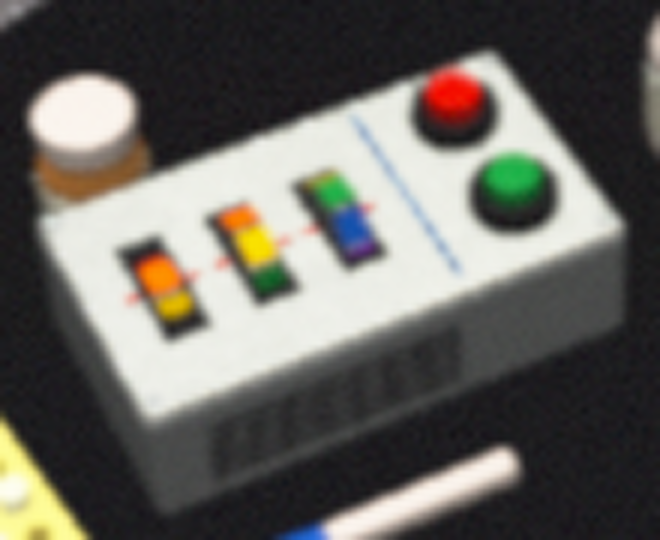

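Run:
```python
from h import *
from scipy.optimize import least_squares
a=bot.get_image('scene');b=bot.get_image('side')
C=[(-65,-115),(65,-115),(-65,115),(65,115)]
A=[(314.9,206.4),(331.6,234.7),(390.9,190),(411.9,215.7)]
B=[(341.7,213.7),(319.7,183.7),(263,244.2),(245,213)]
def W(th,x,y,z):
    c,s=np.cos(th[2]),np.sin(th[2]); return [th[0]+c*x-s*y,th[1]+s*x+c*y,z]
def f(th,use=(1,1)):
    r=[]
    for (x,y),u,v in zip(C,A,B):
        X=W(th,x/1e3,y/1e3,.07)
        if use[0]: r+=list(proj(a,X)-u)
        if use[1]: r+=list(proj(b,X)-v)
    return np.array(r)
for u in ((1,1),(1,0),(0,1)):
    s=least_squares(f,[.57,.076,-.25],args=(u,)); print(u,s.x,np.abs(s.fun).max())
```

```text
(1, 1) [ 0.57004528  0.07671939 -0.31270703] 1.7975158869732581
(1, 0) [ 0.57333432  0.07536316 -0.31254893] 1.5732486364770466
(0, 1) [ 0.56743188  0.07731071 -0.31344223] 1.6957604100189485
```

Request:
{"name": "drive_tool", "arguments": {"commands": [{"ry":-0.17,"gripper":-1},{"ry":-0.17,"gripper":-1},{"ry":-0.17,"gripper":-1},{"ry":-0.17,"gripper":-1},{"ry":-0.17,"gripper":-1}]}}

```text
$.commands[0]: bad value
```

Request:
{"name": "drive_tool", "arguments": {"commands": [{"ry":-0.15,"dz":40,"dx":10,"gripper":-1},{"dx":18,"dz":52,"gripper":-1},{"dx":18,"dz":52,"gripper":-1},{"dx":18,"dz":52,"gripper":-1},{"dx":18,"dz":52,"gripper":-1}]}}

```text
$.commands[0]: bad value
```

Request:
{"name": "drive_tool", "arguments": {"commands": [{"dx":18,"dz":52,"gripper":-1},{"dx":18,"dz":52,"gripper":-1},{"dx":18,"dz":52,"gripper":-1},{"dx":18,"dz":52,"gripper":-1},{"dx":18,"dz":52,"gripper":-1}]}}

```text
$.commands[0]: bad value
```

```bash
cat >> h.py <<'E'
BX=dict(c=np.array([.570,.0767]),yaw=-.3127)
def inbox(P):
    c,s=np.cos(BX['yaw']),np.sin(BX['yaw']); d=np.array(P[:2])-BX['c']; return np.array([c*d[0]+s*d[1],-s*d[0]+c*d[1]])
def st():
    o=bot.get_obs(); T=wpose(o); ang=np.arctan2(T[1,0],T[0,0])
    print('t %.2f tcp'%o['time_s'],np.round(o['tcp_pos']*1e3,1),'box mm',np.round(inbox(o['tcp_pos'])*1e3,1),'ang err %.3f'%(ang-BX['yaw']),'yax',np.round(T[:3,1],3),'F',np.round(o['ft_force'],2),'w %.2f'%o['width']); return o
E
python3 - <<'E'
from h import *
st(); print(bot.get_obs()['joints'])
E
```

```text
t 1.15 tcp [ 134.3 -507.5  238.7] box mm [-234.8 -689.9] ang err -0.999 yax [-0. -0. -1.] F [ 0.25 -0.52 -0.76] w 1.00
[-1.53540252e+00  3.12917416e-01  1.49765561e+00 -9.69404153e-06
  1.33098913e+00 -2.23397555e-01]
```

Request:
{"name": "drive_tool", "arguments": {"commands": [{"dx":0,"dy":0,"dz":0,"rx":0,"ry":-0.17,"rz":0,"gripper":-1},{"dx":0,"dy":0,"dz":0,"rx":0,"ry":-0.17,"rz":0,"gripper":-1},{"dx":0,"dy":0,"dz":0,"rx":0,"ry":-0.17,"rz":0,"gripper":-1},{"dx":0,"dy":0,"dz":0,"rx":0,"ry":-0.17,"rz":0,"gripper":-1},{"dx":0,"dy":0,"dz":0,"rx":0,"ry":-0.17,"rz":0,"gripper":-1}]}}

```text
time_s: 1.78
tcp_pos: [0.1343, -0.5075, 0.2387]
eef_rot: [-0.689, 0.689, -0.16, 0.16]
ft_force: [-0.3, -0.6, 0.9]
width: 0.458
```

Request:
{"name": "drive_tool", "arguments": {"commands": [{"dx":10,"dy":0,"dz":40,"rx":0,"ry":-0.15,"rz":0,"gripper":-1},{"dx":18,"dy":0,"dz":52,"rx":0,"ry":0,"rz":0,"gripper":-1},{"dx":18,"dy":0,"dz":52,"rx":0,"ry":0,"rz":0,"gripper":-1},{"dx":18,"dy":0,"dz":52,"rx":0,"ry":0,"rz":0,"gripper":-1},{"dx":18,"dy":0,"dz":52,"rx":0,"ry":0,"rz":0,"gripper":-1}]}}

```text
time_s: 2.4
tcp_pos: [0.2943, -0.2988, 0.2389]
eef_rot: [-0.698, 0.699, -0.11, 0.11]
ft_force: [0.4, -0.2, -0.1]
width: 0.007
```

Request:
{"name": "drive_tool", "arguments": {"commands": [{"dx":18,"dy":0,"dz":52,"rx":0,"ry":0,"rz":0,"gripper":-1},{"dx":18,"dy":0,"dz":52,"rx":0,"ry":0,"rz":0,"gripper":-1},{"dx":18,"dy":0,"dz":52,"rx":0,"ry":0,"rz":0,"gripper":-1},{"dx":18,"dy":0,"dz":52,"rx":0,"ry":0,"rz":0,"gripper":-1},{"dx":18,"dy":0,"dz":52,"rx":0,"ry":0,"rz":0,"gripper":-1}]}}

```text
time_s: 3.02
tcp_pos: [0.4599, -0.0789, 0.239]
eef_rot: [-0.698, 0.699, -0.11, 0.11]
ft_force: [-0.0, -0.6, -0.7]
width: 0.007
```

Run:
```python
from h import *
st(); print(bot.get_obs()['joints'])
```

```text
t 3.02 tcp [459.9 -78.9 239. ] box mm [ -56.9 -181.9] ang err 0.001 yax [ 0.001 -0.    -1.   ] F [-0.03 -0.63 -0.69] w 0.01
[-4.21638072e-01  1.83161824e-01  1.66405708e+00 -1.06784593e-04
  1.29360239e+00 -1.09751803e-01]
```

Request:
{"name": "drive_tool", "arguments": {"commands": [{"dx":18,"dy":0,"dz":50,"rx":0,"ry":0,"rz":0,"gripper":-1},{"dx":18,"dy":0,"dz":50,"rx":0,"ry":0,"rz":0,"gripper":-1},{"dx":20,"dy":0,"dz":50,"rx":0,"ry":0,"rz":0,"gripper":-1},{"dx":0,"dy":0,"dz":0,"rx":0,"ry":0,"rz":0,"gripper":-1}]}}

```text
time_s: 3.52
tcp_pos: [0.5593, 0.0474, 0.238]
eef_rot: [0.699, -0.699, 0.109, -0.108]
ft_force: [-0.2, -0.2, 0.1]
width: 0.008
```

Run:
```python
from h import *
o=st(); w=rgb('wrist','w1.png')
T=wpose(o)@np.array(w['tool_from_camera'])
# project box features
import math
c,s=np.cos(BX['yaw']),np.sin(BX['yaw'])
Ti=np.linalg.inv(T)
for n,x,y,z in [('s1',0,80,70),('s2',0,38,70),('s3',0,-4,70),('start',-28,-77,94),('stop',30,-77,94),('c',-65,115,70),('c',65,115,70),('c',65,-115,70),('c',-65,-115,70)]:
    X=np.array([BX['c'][0]+(c*x-s*y)/1e3,BX['c'][1]+(s*x+c*y)/1e3,z/1e3,1]); q=Ti@X
    print(n,np.round([w['cx']+w['fx']*q[0]/q[2],w['cy']+w['fy']*q[1]/q[2]],1))
for l in ['slot1','start_key_top','preset']: print(l,[(r['at'],r['conf'],np.round(inbox(r['at'])*1e3,1)) for r in bot.place_of(l,w)])
```

```text
t 3.52 tcp [559.3  47.4 238. ] box mm [ -1.2 -31.2] ang err 0.004 yax [-0.001  0.    -1.   ] F [-0.16 -0.17  0.07] w 0.01
s1 [322.5  52.8]
s2 [322.2 105.3]
s3 [321.9 153.8]
start [290.1 239.4]
stop [355.2 239.7]
c [241.8   5.3]
c [403.7   6.1]
c [387.  266.4]
c [255.4 265.9]
slot1 [([0.5665, 0.0748, 0.065], 0.81, array([-2.7, -2.9])), ([0.5799, 0.1181, 0.0725], 0.61, array([-3.3, 42.4]))]
start_key_top [([0.5187, 0.0142, 0.0938], 0.62, array([-29.6, -75.3]))]
preset [([0.5711, 0.0824, -0.0034], 0.77, array([-0.7,  5.8]))]
```

View pics/w1.png

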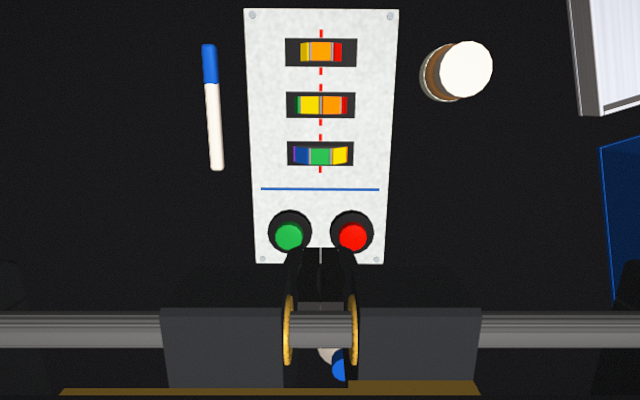

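Run:
```python
import cv2
a=cv2.imread('pics/w1.png')
cv2.imwrite('pics/w1z.png',cv2.resize(a[200:300,250:390],None,fx=5,fy=5,interpolation=cv2.INTER_CUBIC))
```

```text
(no output)
```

View pics/w1z.png

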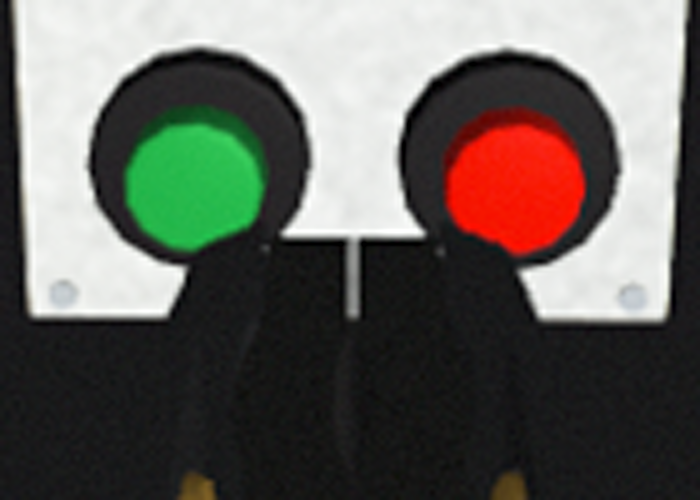

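The wrist view is clear. At the tick line (column 321), the left wheel (row 52) shows orange on top. The middle wheel (row 105) sits exactly between yellow and orange, and the right wheel (row 154) shows green. The keys are at (289,236) and (353,237). The shut tip is flat for about ±8 mm. I'll start with the right wheel and find its crown by touch.

Request:
{"name": "drive_tool", "arguments": {"commands": [{"dx":-7,"dy":0,"dz":27,"rx":0,"ry":0,"rz":0,"gripper":-1},{"dx":0,"dy":50,"dz":0,"rx":0,"ry":0,"rz":0,"gripper":-1},{"dx":0,"dy":50,"dz":0,"rx":0,"ry":0,"rz":0,"gripper":-1},{"dx":0,"dy":42,"dz":0,"rx":0,"ry":0,"rz":0,"gripper":-1},{"dx":0,"dy":0,"dz":0,"rx":0,"ry":0,"rz":0,"gripper":-1}]}}

```text
time_s: 4.35
tcp_pos: [0.5583, 0.072, 0.095]
eef_rot: [-0.698, 0.699, -0.112, 0.109]
ft_force: [-0.1, -0.1, 0.9]
width: 0.004
```

Run:
```python
from h import *
st(); rgb('wrist','w2.png',(200,120,440,320),3.3)
```

```text
t 4.35 tcp [558.3  72.   95. ] box mm [-9.7 -8. ] ang err -0.001 yax [-0.005  0.    -1.   ] F [-0.1  -0.07  0.92] w 0.00
```

View pics/w2.png

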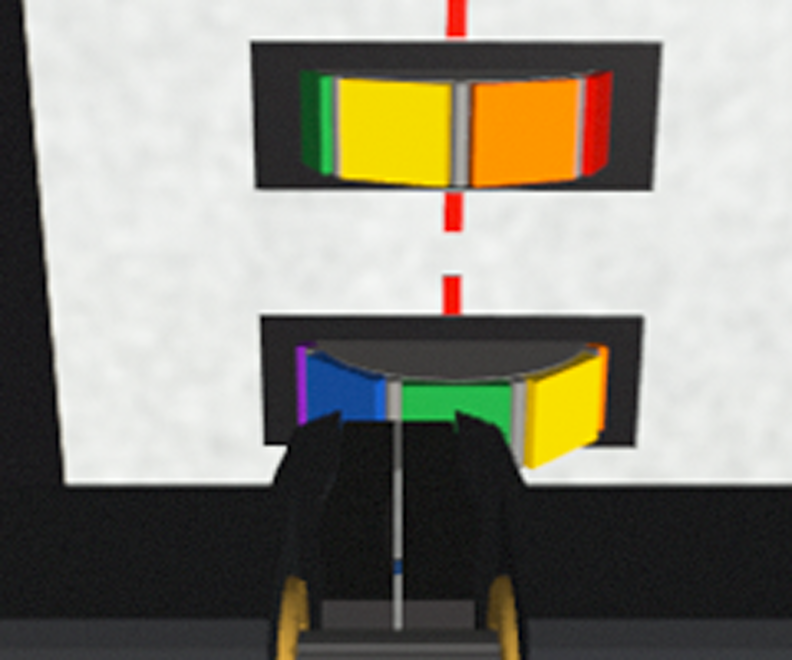

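Request:
{"name": "drive_tool", "arguments": {"commands": [{"dx":2.5,"dy":2,"dz":4,"rx":0,"ry":0,"rz":0,"gripper":-1},{"dx":0,"dy":2,"dz":0,"rx":0,"ry":0,"rz":0,"gripper":-1}]}}

```text
time_s: 4.65
tcp_pos: [0.5645, 0.076, 0.0942]
eef_rot: [0.699, -0.698, 0.109, -0.111]
ft_force: [0.0, 0.7, 1.2]
width: 0.004
```

Request:
{"name": "drive_tool", "arguments": {"commands": [{"dx":0,"dy":1,"dz":0,"rx":0,"ry":0,"rz":0,"gripper":-1}]}}

```text
time_s: 4.78
tcp_pos: [0.5638, 0.076, 0.0923]
eef_rot: [0.699, -0.698, 0.109, -0.11]
ft_force: [0.2, -0.3, -0.0]
width: 0.006
```

Request:
{"name": "drive_tool", "arguments": {"commands": [{"dx":0,"dy":1,"dz":0,"rx":0,"ry":0,"rz":0,"gripper":-1}]}}

```text
time_s: 4.9
tcp_pos: [0.5636, 0.076, 0.091]
eef_rot: [0.699, -0.699, 0.11, -0.11]
ft_force: [-0.3, -1.0, -0.1]
width: 0.005
```

Request:
{"name": "drive_tool", "arguments": {"commands": [{"dx":0,"dy":1,"dz":0,"rx":0,"ry":0,"rz":0,"gripper":-1}]}}

```text
time_s: 5.03
tcp_pos: [0.5636, 0.0759, 0.0898]
eef_rot: [0.699, -0.699, 0.11, -0.11]
ft_force: [0.3, 1.1, 1.5]
width: 0.006
```

Request:
{"name": "drive_tool", "arguments": {"commands": [{"dx":0,"dy":1,"dz":0,"rx":0,"ry":0,"rz":0,"gripper":-1}]}}

```text
time_s: 5.15
tcp_pos: [0.5638, 0.0759, 0.0891]
eef_rot: [0.699, -0.699, 0.11, -0.11]
ft_force: [-1.2, -0.9, 4.9]
width: 0.004
```

Request:
{"name": "drive_tool", "arguments": {"commands": [{"dx":0,"dy":1,"dz":0,"rx":0,"ry":0,"rz":0,"gripper":-1}]}}

```text
time_s: 5.28
tcp_pos: [0.5641, 0.0758, 0.0885]
eef_rot: [0.699, -0.699, 0.109, -0.11]
ft_force: [0.2, -0.4, 7.6]
width: 0.007
```

Request:
{"name": "drive_tool", "arguments": {"commands": [{"dx":3,"dy":0.3,"dz":0,"rx":0,"ry":0,"rz":0,"gripper":-1},{"dx":3.5,"dy":0,"dz":0,"rx":0,"ry":0,"rz":0,"gripper":-1}]}}

```text
time_s: 5.52
tcp_pos: [0.57, 0.074, 0.0884]
eef_rot: [0.699, -0.699, 0.11, -0.11]
ft_force: [-2.9, -0.2, 8.2]
width: 0.007
```

Request:
{"name": "drive_tool", "arguments": {"commands": [{"dx":3.5,"dy":0,"dz":0,"rx":0,"ry":0,"rz":0,"gripper":-1},{"dx":3,"dy":0,"dz":0,"rx":0,"ry":0,"rz":0,"gripper":-1},{"dx":0,"dy":0,"dz":0,"rx":0,"ry":0,"rz":0,"gripper":-1}]}}

```text
time_s: 5.9
tcp_pos: [0.5774, 0.0715, 0.0886]
eef_rot: [-0.699, 0.699, -0.108, 0.111]
ft_force: [3.2, -1.0, 6.1]
width: 0.007
```

Run:
```python
from h import *
st(); rgb('wrist','w3.png',(200,120,440,320),3.3)
```

```text
t 5.90 tcp [577.4  71.5  88.6] box mm [ 8.7 -2.6] ang err 0.001 yax [ 0.004 -0.001 -1.   ] F [ 3.19 -0.97  6.1 ] w 0.01
```

View pics/w3.png

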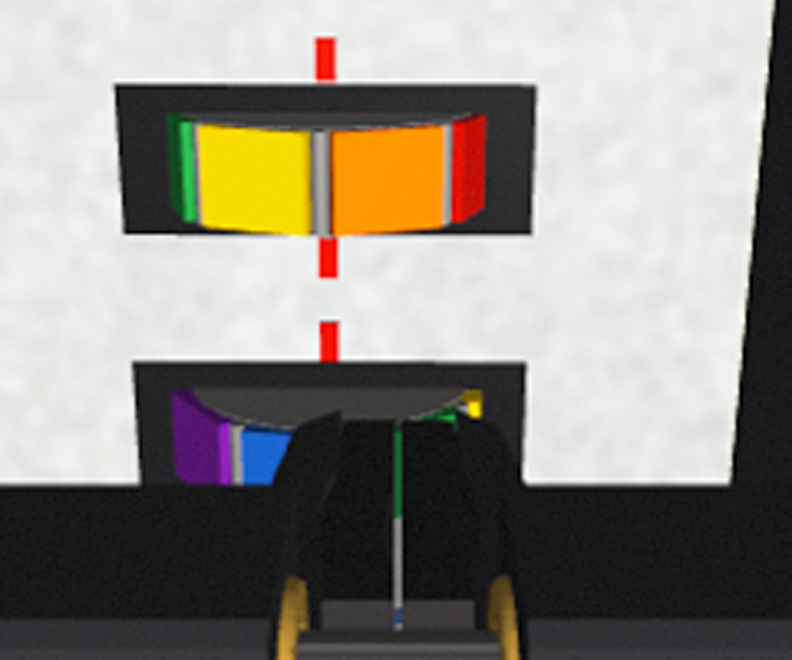

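Request:
{"name": "drive_tool", "arguments": {"commands": [{"dx":0,"dy":-6,"dz":0,"rx":0,"ry":0,"rz":0,"gripper":-1},{"dx":-15,"dy":0,"dz":0,"rx":0,"ry":0,"rz":0,"gripper":-1},{"dx":0,"dy":3,"dz":0,"rx":0,"ry":0,"rz":0,"gripper":-1},{"dx":0,"dy":2,"dz":0,"rx":0,"ry":0,"rz":0,"gripper":-1},{"dx":0,"dy":1.2,"dz":0,"rx":0,"ry":0,"rz":0,"gripper":-1}]}}

```text
time_s: 6.58
tcp_pos: [0.5626, 0.0764, 0.088]
eef_rot: [0.699, -0.698, 0.109, -0.111]
ft_force: [-2.0, 0.1, 11.8]
width: 0.001
```

Request:
{"name": "drive_tool", "arguments": {"commands": [{"dx":3,"dy":0,"dz":0,"rx":0,"ry":0,"rz":0,"gripper":-1},{"dx":4,"dy":0,"dz":0,"rx":0,"ry":0,"rz":0,"gripper":-1},{"dx":4,"dy":0,"dz":0,"rx":0,"ry":0,"rz":0,"gripper":-1},{"dx":4,"dy":0,"dz":0,"rx":0,"ry":0,"rz":0,"gripper":-1},{"dx":0,"dy":0,"dz":0,"rx":0,"ry":0,"rz":0,"gripper":-1}]}}

```text
time_s: 7.2
tcp_pos: [0.5778, 0.0714, 0.0884]
eef_rot: [0.699, -0.698, 0.109, -0.111]
ft_force: [2.0, -1.5, 8.9]
width: 0.002
```

Run:
```python
from h import *
st(); rgb('wrist','w4.png',(200,120,440,320),3.3)
```

```text
t 7.20 tcp [577.8  71.4  88.4] box mm [ 9.  -2.6] ang err 0.000 yax [ 0.004 -0.001 -1.   ] F [ 2.04 -1.52  8.9 ] w 0.00
```

View pics/w4.png

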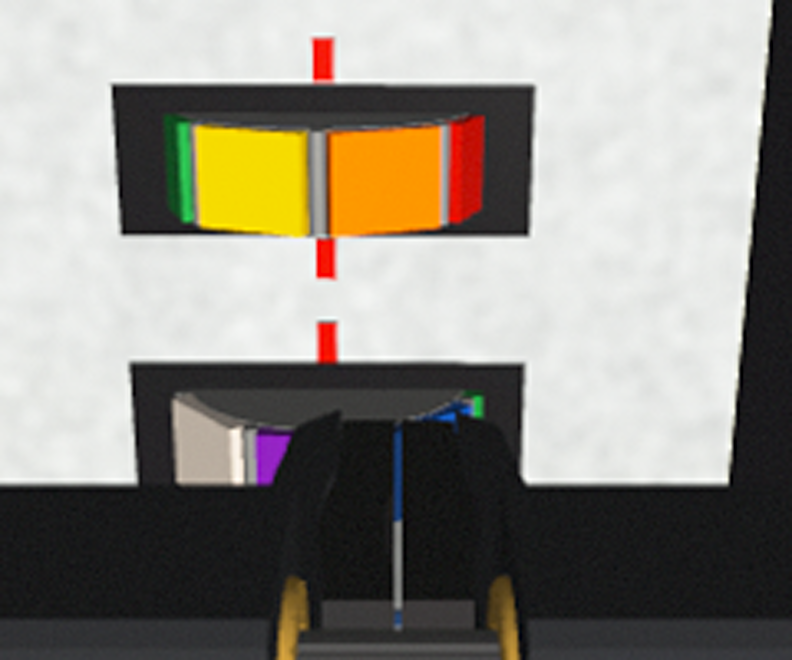

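Request:
{"name": "drive_tool", "arguments": {"commands": [{"dx":0,"dy":-6,"dz":0,"rx":0,"ry":0,"rz":0,"gripper":-1},{"dx":-15,"dy":0,"dz":0,"rx":0,"ry":0,"rz":0,"gripper":-1},{"dx":0,"dy":3,"dz":0,"rx":0,"ry":0,"rz":0,"gripper":-1},{"dx":0,"dy":2,"dz":0,"rx":0,"ry":0,"rz":0,"gripper":-1},{"dx":0,"dy":0.8,"dz":0,"rx":0,"ry":0,"rz":0,"gripper":-1}]}}

```text
time_s: 7.88
tcp_pos: [0.5627, 0.0763, 0.0882]
eef_rot: [0.699, -0.698, 0.109, -0.111]
ft_force: [-0.6, -0.9, 10.1]
width: 0.005
```

Request:
{"name": "drive_tool", "arguments": {"commands": [{"dx":3,"dy":0,"dz":0,"rx":0,"ry":0,"rz":0,"gripper":-1},{"dx":4,"dy":0,"dz":0,"rx":0,"ry":0,"rz":0,"gripper":-1},{"dx":4,"dy":0,"dz":0,"rx":0,"ry":0,"rz":0,"gripper":-1},{"dx":4,"dy":0,"dz":0,"rx":0,"ry":0,"rz":0,"gripper":-1},{"dx":0,"dy":0,"dz":0,"rx":0,"ry":0,"rz":0,"gripper":-1}]}}

```text
time_s: 8.5
tcp_pos: [0.5778, 0.0714, 0.0884]
eef_rot: [0.699, -0.698, 0.109, -0.111]
ft_force: [2.5, -2.2, 6.4]
width: 0.003
```

Request:
{"name": "drive_tool", "arguments": {"commands": [{"dx":0,"dy":-6,"dz":0,"rx":0,"ry":0,"rz":0,"gripper":-1},{"dx":-7,"dy":-30,"dz":0,"rx":0,"ry":0,"rz":0,"gripper":-1},{"dx":0,"dy":-30,"dz":0,"rx":0,"ry":0,"rz":0,"gripper":-1},{"dx":0,"dy":0,"dz":0,"rx":0,"ry":0,"rz":0,"gripper":-1}]}}

```text
time_s: 9.0
tcp_pos: [0.5702, 0.074, 0.1552]
eef_rot: [0.699, -0.698, 0.109, -0.111]
ft_force: [0.5, 1.1, -0.5]
width: 0.001
```

Run:
```python
from h import *
st(); rgb('wrist','w5.png',(200,50,440,250),3.3)
```

```text
t 9.00 tcp [570.2  74.  155.2] box mm [ 1.  -2.5] ang err 0.001 yax [ 0.004 -0.    -1.   ] F [ 0.49  1.11 -0.52] w 0.00
```

View pics/w5.png

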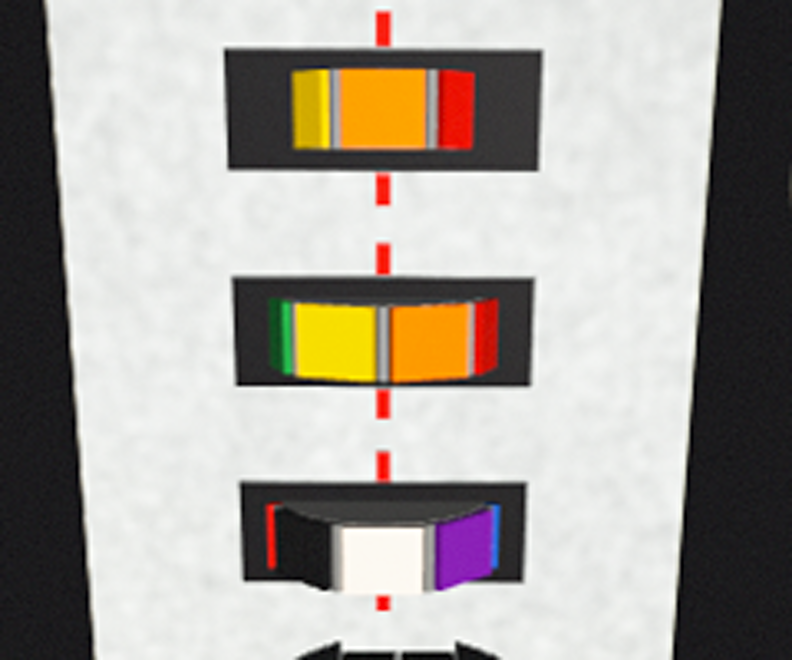

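White is centred on the right wheel's ticks at (382,560) in the crop. Next is the middle wheel.

Request:
{"name": "drive_tool", "arguments": {"commands": [{"dx":-8,"dy":0,"dz":41,"rx":0,"ry":0,"rz":0,"gripper":-1},{"dx":0,"dy":40,"dz":0,"rx":0,"ry":0,"rz":0,"gripper":-1},{"dx":0,"dy":23,"dz":0,"rx":0,"ry":0,"rz":0,"gripper":-1},{"dx":0,"dy":0,"dz":0,"rx":0,"ry":0,"rz":0,"gripper":-1}]}}

```text
time_s: 9.55
tcp_pos: [0.5734, 0.1158, 0.0883]
eef_rot: [-0.698, 0.699, -0.111, 0.109]
ft_force: [0.1, -0.0, 1.2]
width: 0.002
```

Request:
{"name": "drive_tool", "arguments": {"commands": [{"dx":0,"dy":1.5,"dz":0,"rx":0,"ry":0,"rz":0,"gripper":-1},{"dx":0,"dy":1.5,"dz":0,"rx":0,"ry":0,"rz":0,"gripper":-1}]}}

```text
time_s: 9.8
tcp_pos: [0.5741, 0.1155, 0.0872]
eef_rot: [-0.698, 0.699, -0.11, 0.11]
ft_force: [-1.2, -0.1, 3.6]
width: 0.006
```

Request:
{"name": "drive_tool", "arguments": {"commands": [{"dx":0,"dy":1.2,"dz":0,"rx":0,"ry":0,"rz":0,"gripper":-1}]}}

```text
time_s: 9.93
tcp_pos: [0.5744, 0.1155, 0.0867]
eef_rot: [-0.698, 0.699, -0.11, 0.11]
ft_force: [-1.2, -1.1, 6.8]
width: 0.007
```

Request:
{"name": "drive_tool", "arguments": {"commands": [{"dx":0,"dy":1.2,"dz":0,"rx":0,"ry":0,"rz":0,"gripper":-1}]}}

```text
time_s: 10.05
tcp_pos: [0.5747, 0.1154, 0.086]
eef_rot: [-0.698, 0.699, -0.109, 0.11]
ft_force: [-1.3, -1.2, 10.1]
width: 0.009
```

Run:
```python
from h import *
st()
```

```text
t 10.05 tcp [574.7 115.4  86. ] box mm [-7.4 38.2] ang err 0.001 yax [ 0.002 -0.    -1.   ] F [-1.32 -1.19 10.14] w 0.01
```

Request:
{"name": "drive_tool", "arguments": {"commands": [{"dx":3,"dy":0,"dz":0,"rx":0,"ry":0,"rz":0,"gripper":-1},{"dx":4,"dy":0,"dz":0,"rx":0,"ry":0,"rz":0,"gripper":-1},{"dx":4,"dy":0,"dz":0,"rx":0,"ry":0,"rz":0,"gripper":-1},{"dx":4,"dy":0,"dz":0,"rx":0,"ry":0,"rz":0,"gripper":-1},{"dx":0,"dy":0,"dz":0,"rx":0,"ry":0,"rz":0,"gripper":-1}]}}

```text
time_s: 10.68
tcp_pos: [0.5899, 0.1105, 0.0864]
eef_rot: [0.699, -0.698, 0.109, -0.111]
ft_force: [1.4, -1.8, 7.2]
width: 0.008
```

Run:
```python
from h import *
st(); rgb('wrist','w6.png',(200,120,440,320),3.3)
```

```text
t 10.68 tcp [589.9 110.5  86.4] box mm [ 8.5 38.3] ang err 0.000 yax [ 0.004 -0.001 -1.   ] F [ 1.45 -1.76  7.21] w 0.01
```

View pics/w6.png

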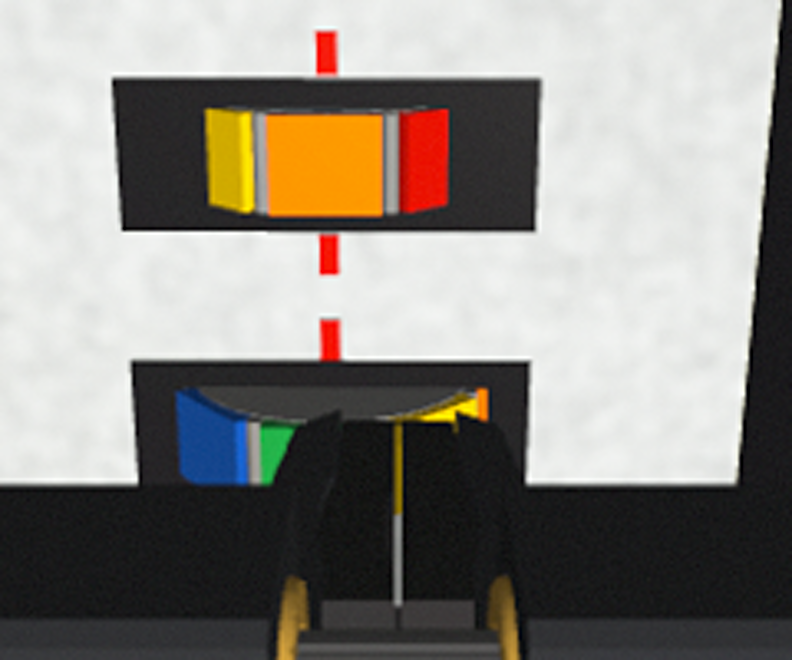

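Request:
{"name": "drive_tool", "arguments": {"commands": [{"dx":0,"dy":-6,"dz":0,"rx":0,"ry":0,"rz":0,"gripper":-1},{"dx":-8,"dy":-25,"dz":0,"rx":0,"ry":0,"rz":0,"gripper":-1},{"dx":0,"dy":-20,"dz":0,"rx":0,"ry":0,"rz":0,"gripper":-1}]}}

```text
time_s: 11.1
tcp_pos: [0.5804, 0.1136, 0.1367]
eef_rot: [0.699, -0.699, 0.11, -0.11]
ft_force: [-0.4, 0.1, 1.0]
width: 0.007
```

Run:
```python
from h import *
st(); rgb('wrist','w7.png',(200,50,440,250),3.3)
```

```text
t 11.10 tcp [580.4 113.6 136.7] box mm [-1.5 38.3] ang err 0.001 yax [-0.001  0.    -1.   ] F [-0.36  0.12  1.04] w 0.01
```

View pics/w7.png

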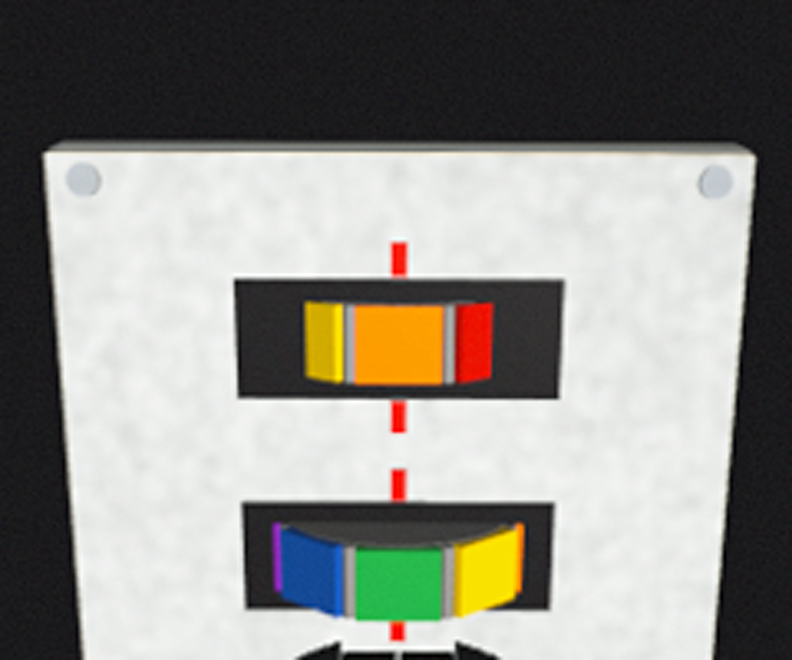

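Green (4) is now centred on the middle wheel at (398,580). One more stroke should bring up blue.

Request:
{"name": "drive_tool", "arguments": {"commands": [{"dx":-7,"dy":40,"dz":0,"rx":0,"ry":0,"rz":0,"gripper":-1},{"dx":0,"dy":6,"dz":0,"rx":0,"ry":0,"rz":0,"gripper":-1},{"dx":0,"dy":2,"dz":0,"rx":0,"ry":0,"rz":0,"gripper":-1},{"dx":0,"dy":2,"dz":0,"rx":0,"ry":0,"rz":0,"gripper":-1},{"dx":0,"dy":1,"dz":0,"rx":0,"ry":0,"rz":0,"gripper":-1}]}}

```text
time_s: 11.78
tcp_pos: [0.5752, 0.1155, 0.0864]
eef_rot: [0.699, -0.698, 0.109, -0.111]
ft_force: [-1.5, 0.4, 7.2]
width: 0.004
```

Request:
{"name": "drive_tool", "arguments": {"commands": [{"dx":3,"dy":0,"dz":0,"rx":0,"ry":0,"rz":0,"gripper":-1},{"dx":4,"dy":0,"dz":0,"rx":0,"ry":0,"rz":0,"gripper":-1},{"dx":4,"dy":0,"dz":0,"rx":0,"ry":0,"rz":0,"gripper":-1},{"dx":4,"dy":0,"dz":0,"rx":0,"ry":0,"rz":0,"gripper":-1},{"dx":0,"dy":0,"dz":0,"rx":0,"ry":0,"rz":0,"gripper":-1}]}}

```text
time_s: 12.4
tcp_pos: [0.5902, 0.1106, 0.0867]
eef_rot: [0.699, -0.698, 0.108, -0.112]
ft_force: [1.7, -0.1, 5.8]
width: 0.007
```

Request:
{"name": "drive_tool", "arguments": {"commands": [{"dx":0,"dy":-6,"dz":0,"rx":0,"ry":0,"rz":0,"gripper":-1},{"dx":-8,"dy":-25,"dz":0,"rx":0,"ry":0,"rz":0,"gripper":-1},{"dx":0,"dy":-20,"dz":0,"rx":0,"ry":0,"rz":0,"gripper":-1}]}}

```text
time_s: 12.78
tcp_pos: [0.5805, 0.1137, 0.1372]
eef_rot: [0.699, -0.698, 0.11, -0.11]
ft_force: [-0.4, -1.3, 0.1]
width: 0.008
```

Run:
```python
from h import *
st(); rgb('wrist','w8.png',(200,50,440,250),3.3)
```

```text
t 12.78 tcp [580.5 113.7 137.2] box mm [-1.4 38.4] ang err 0.001 yax [-0.  0. -1.] F [-0.36 -1.27  0.08] w 0.01
```

View pics/w8.png

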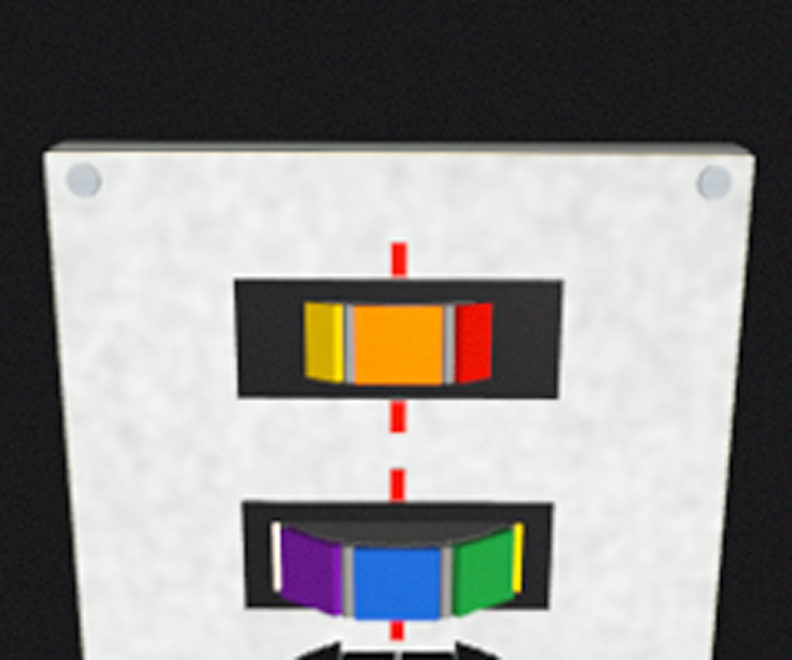

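Blue is centred on the middle wheel. Next is the left wheel, which sits lower.

Request:
{"name": "drive_tool", "arguments": {"commands": [{"dx":-6,"dy":0,"dz":41.5,"rx":0,"ry":0,"rz":0,"gripper":-1},{"dx":0,"dy":30,"dz":0,"rx":0,"ry":0,"rz":0,"gripper":-1},{"dx":0,"dy":17,"dz":0,"rx":0,"ry":0,"rz":0,"gripper":-1},{"dx":0,"dy":1.5,"dz":0,"rx":0,"ry":0,"rz":0,"gripper":-1},{"dx":0,"dy":1.5,"dz":0,"rx":0,"ry":0,"rz":0,"gripper":-1}]}}

```text
time_s: 13.45
tcp_pos: [0.5884, 0.1545, 0.0867]
eef_rot: [0.699, -0.698, 0.11, -0.11]
ft_force: [0.0, 0.3, 0.0]
width: 0.004
```

Request:
{"name": "drive_tool", "arguments": {"commands": [{"dx":0,"dy":1.5,"dz":0,"rx":0,"ry":0,"rz":0,"gripper":-1},{"dx":0,"dy":1,"dz":0,"rx":0,"ry":0,"rz":0,"gripper":-1}]}}

```text
time_s: 13.7
tcp_pos: [0.5881, 0.1547, 0.0839]
eef_rot: [0.699, -0.698, 0.11, -0.11]
ft_force: [0.5, 0.3, 0.3]
width: 0.006
```

Request:
{"name": "drive_tool", "arguments": {"commands": [{"dx":0,"dy":1.2,"dz":0,"rx":0,"ry":0,"rz":0,"gripper":-1}]}}

```text
time_s: 13.82
tcp_pos: [0.588, 0.1547, 0.0825]
eef_rot: [0.699, -0.698, 0.11, -0.11]
ft_force: [-0.7, -0.8, -0.0]
width: 0.001
```

Request:
{"name": "drive_tool", "arguments": {"commands": [{"dx":0,"dy":1.2,"dz":0,"rx":0,"ry":0,"rz":0,"gripper":-1}]}}

```text
time_s: 13.95
tcp_pos: [0.5879, 0.1548, 0.0811]
eef_rot: [0.699, -0.699, 0.11, -0.11]
ft_force: [0.5, -0.3, 0.3]
width: 0.007
```

Run:
```python
from h import *
st()
```

```text
t 13.95 tcp [587.9 154.8  81.1] box mm [-7.  79.8] ang err 0.001 yax [ 0.  0. -1.] F [ 0.48 -0.25  0.27] w 0.01
```

Request:
{"name": "drive_tool", "arguments": {"commands": [{"dx":0,"dy":1.2,"dz":0,"rx":0,"ry":0,"rz":0,"gripper":-1}]}}

```text
time_s: 14.08
tcp_pos: [0.5879, 0.1548, 0.0799]
eef_rot: [-0.699, 0.699, -0.11, 0.11]
ft_force: [0.1, 0.0, -0.1]
width: 0.004
```

Request:
{"name": "drive_tool", "arguments": {"commands": [{"dx":0,"dy":1.2,"dz":0,"rx":0,"ry":0,"rz":0,"gripper":-1}]}}

```text
time_s: 14.2
tcp_pos: [0.5879, 0.1548, 0.0786]
eef_rot: [0.699, -0.699, 0.11, -0.11]
ft_force: [0.1, 0.1, 0.3]
width: 0.009
```

Request:
{"name": "drive_tool", "arguments": {"commands": [{"dx":0,"dy":0.8,"dz":0,"rx":0,"ry":0,"rz":0,"gripper":-1}]}}

```text
time_s: 14.32
tcp_pos: [0.588, 0.1548, 0.078]
eef_rot: [0.699, -0.699, 0.11, -0.11]
ft_force: [-0.3, -0.2, 3.5]
width: 0.004
```

Request:
{"name": "drive_tool", "arguments": {"commands": [{"dx":0,"dy":1.2,"dz":0,"rx":0,"ry":0,"rz":0,"gripper":-1}]}}

```text
time_s: 14.45
tcp_pos: [0.5883, 0.1548, 0.0773]
eef_rot: [0.699, -0.698, 0.109, -0.11]
ft_force: [-0.9, 0.1, 6.3]
width: 0.011
```

Request:
{"name": "drive_tool", "arguments": {"commands": [{"dx":0,"dy":0.6,"dz":0,"rx":0,"ry":0,"rz":0,"gripper":-1}]}}

```text
time_s: 14.58
tcp_pos: [0.5885, 0.1547, 0.077]
eef_rot: [0.699, -0.698, 0.109, -0.111]
ft_force: [-0.1, -1.9, 7.9]
width: 0.007
```

Request:
{"name": "drive_tool", "arguments": {"commands": [{"dx":3,"dy":0,"dz":0,"rx":0,"ry":0,"rz":0,"gripper":-1},{"dx":4,"dy":0,"dz":0,"rx":0,"ry":0,"rz":0,"gripper":-1},{"dx":4,"dy":0,"dz":0,"rx":0,"ry":0,"rz":0,"gripper":-1},{"dx":4,"dy":0,"dz":0,"rx":0,"ry":0,"rz":0,"gripper":-1},{"dx":0,"dy":0,"dz":0,"rx":0,"ry":0,"rz":0,"gripper":-1}]}}

```text
time_s: 15.2
tcp_pos: [0.6035, 0.1498, 0.0772]
eef_rot: [0.699, -0.698, 0.109, -0.111]
ft_force: [3.4, -1.2, 6.9]
width: 0.002
```

Request:
{"name": "drive_tool", "arguments": {"commands": [{"dx":0,"dy":-6,"dz":0,"rx":0,"ry":0,"rz":0,"gripper":-1},{"dx":-8,"dy":-40,"dz":0,"rx":0,"ry":0,"rz":0,"gripper":-1},{"dx":0,"dy":-30,"dz":-50,"rx":0,"ry":0,"rz":0,"gripper":-1},{"dx":0,"dy":-25,"dz":-55,"rx":0,"ry":0,"rz":0,"gripper":-1},{"dx":0,"dy":0,"dz":0,"rx":0,"ry":0,"rz":0,"gripper":-1}]}}

```text
time_s: 15.82
tcp_pos: [0.5623, 0.0503, 0.1791]
eef_rot: [-0.698, 0.698, -0.11, 0.112]
ft_force: [0.7, -0.6, -0.3]
width: 0.004
```

Run:
```python
from h import *
st(); p=rgb('wrist','w9.png',(200,20,440,220),3.3); cv2.imwrite('pics/w9f.png',p['pixels'][:,:,::-1])
```

```text
t 15.82 tcp [562.3  50.3 179.1] box mm [  0.8 -27.5] ang err -0.003 yax [ 0.003 -0.    -1.   ] F [ 0.75 -0.63 -0.32] w 0.00
```

View pics/w9.png

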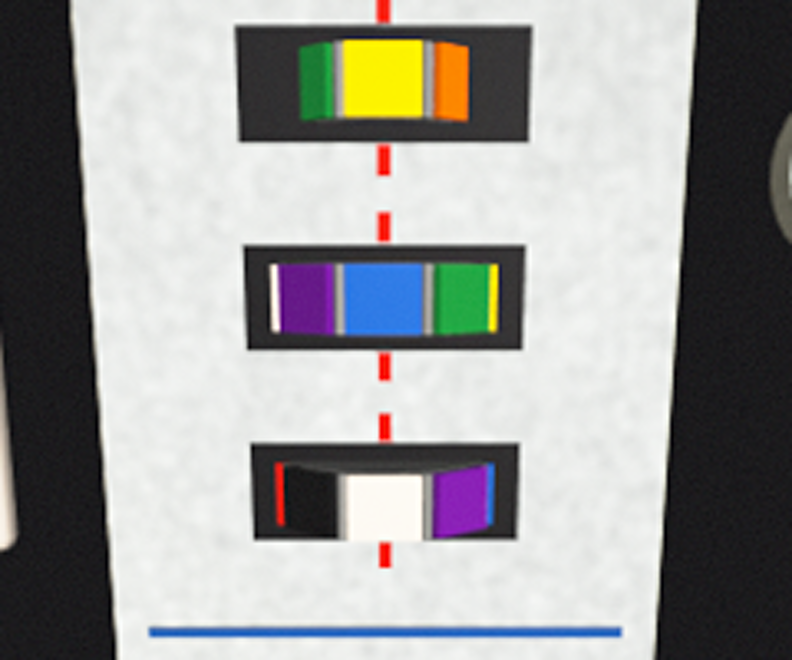

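View pics/w9f.png

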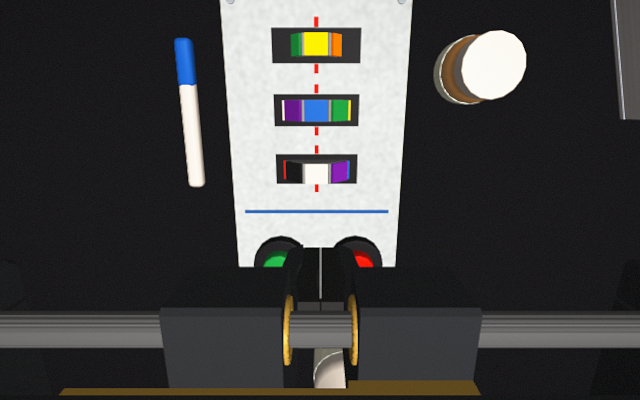

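All three wheels are centred on the ticks: yellow at (316,43), blue at (316,110) and white at (316,173). Next is the green key.

Request:
{"name": "drive_tool", "arguments": {"commands": [{"dx":-30,"dy":0,"dz":-48.5,"rx":0,"ry":0,"rz":0,"gripper":-1},{"dx":0,"dy":40,"dz":0,"rx":0,"ry":0,"rz":0,"gripper":-1},{"dx":0,"dy":35,"dz":0,"rx":0,"ry":0,"rz":0,"gripper":-1},{"dx":0,"dy":0,"dz":0,"rx":0,"ry":0,"rz":0,"gripper":-1}]}}

```text
time_s: 16.38
tcp_pos: [0.5175, 0.017, 0.0997]
eef_rot: [0.699, -0.698, 0.112, -0.107]
ft_force: [0.3, -0.2, -0.2]
width: 0.007
```

Run:
```python
from h import *
st(); rgb('wrist','w10.png',(200,100,440,300),3.3);rgb('side','side1.png',(238,135,368,265),5)
```

```text
t 16.38 tcp [517.5  17.   99.7] box mm [-31.6 -73. ] ang err 0.002 yax [-0.006  0.001 -1.   ] F [ 0.32 -0.2  -0.15] w 0.01
```

View pics/w10.png

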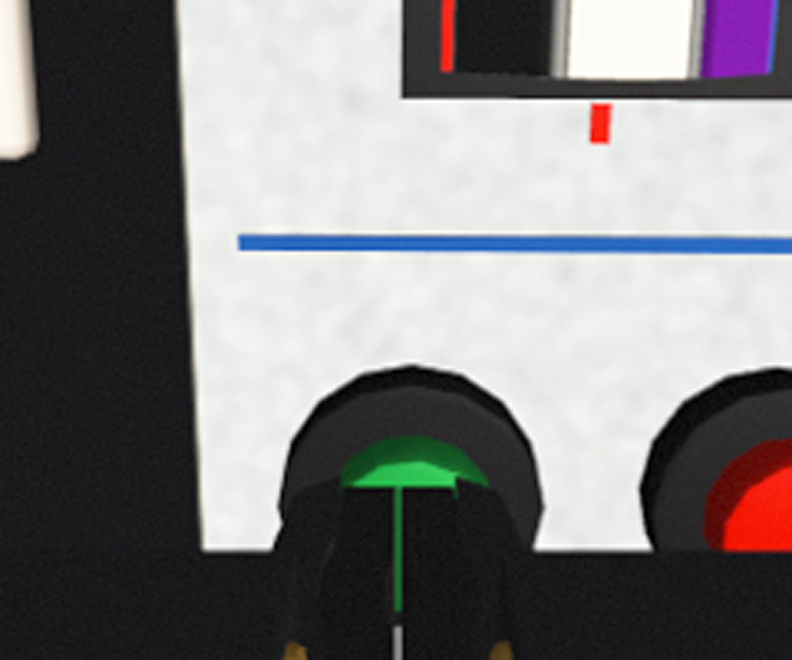

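View pics/side1.png

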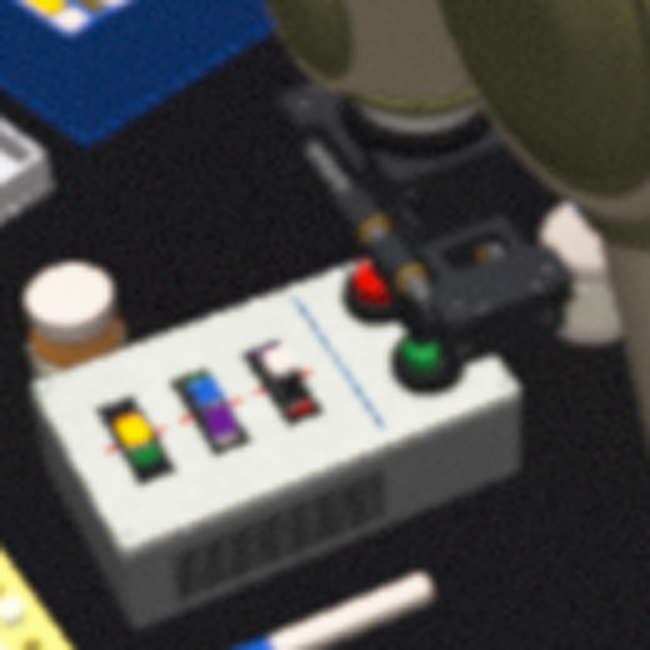

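Request:
{"name": "drive_tool", "arguments": {"commands": [{"dx":1,"dy":2,"dz":0,"rx":0,"ry":0,"rz":0,"gripper":-1},{"dx":0,"dy":2,"dz":0,"rx":0,"ry":0,"rz":0,"gripper":-1},{"dx":0,"dy":1.5,"dz":0,"rx":0,"ry":0,"rz":0,"gripper":-1}]}}

```text
time_s: 16.85
tcp_pos: [0.52, 0.0155, 0.0969]
eef_rot: [-0.699, 0.699, -0.11, 0.11]
ft_force: [-0.3, -0.3, 0.1]
width: 0.004
```

Request:
{"name": "drive_tool", "arguments": {"commands": [{"dx":0,"dy":1.5,"dz":0,"rx":0,"ry":0,"rz":0,"gripper":-1},{"dx":0,"dy":1,"dz":0,"rx":0,"ry":0,"rz":0,"gripper":-1}]}}

```text
time_s: 17.1
tcp_pos: [0.5198, 0.0154, 0.0941]
eef_rot: [0.699, -0.699, 0.11, -0.11]
ft_force: [-0.0, 0.5, -0.1]
width: 0.003
```

Request:
{"name": "drive_tool", "arguments": {"commands": [{"dx":0,"dy":1.2,"dz":0,"rx":0,"ry":0,"rz":0,"gripper":-1}]}}

```text
time_s: 17.23
tcp_pos: [0.5199, 0.0154, 0.0929]
eef_rot: [0.699, -0.699, 0.11, -0.11]
ft_force: [-0.8, 0.3, -0.1]
width: 0.004
```

Request:
{"name": "drive_tool", "arguments": {"commands": [{"dx":0,"dy":1.2,"dz":0,"rx":0,"ry":0,"rz":0,"gripper":-1}]}}

```text
time_s: 17.35
tcp_pos: [0.5199, 0.0154, 0.0917]
eef_rot: [-0.699, 0.699, -0.11, 0.11]
ft_force: [-0.9, 0.9, 1.6]
width: 0.006
```

Request:
{"name": "drive_tool", "arguments": {"commands": [{"dx":0,"dy":1.2,"dz":0,"rx":0,"ry":0,"rz":0,"gripper":-1},{"dx":0,"dy":1,"dz":0,"rx":0,"ry":0,"rz":0,"gripper":-1}]}}

```text
time_s: 17.6
tcp_pos: [0.5199, 0.0154, 0.0896]
eef_rot: [-0.699, 0.699, -0.11, 0.11]
ft_force: [-1.0, 1.5, 2.7]
width: 0.004
```

Request:
{"name": "drive_tool", "arguments": {"commands": [{"dx":0,"dy":1,"dz":0,"rx":0,"ry":0,"rz":0,"gripper":-1}]}}

```text
time_s: 17.73
tcp_pos: [0.5199, 0.0154, 0.0886]
eef_rot: [0.699, -0.699, 0.11, -0.11]
ft_force: [-2.2, 0.4, 4.3]
width: 0.006
```

Request:
{"name": "drive_tool", "arguments": {"commands": [{"dx":0,"dy":1,"dz":0,"rx":0,"ry":0,"rz":0,"gripper":-1}]}}

```text
time_s: 17.85
tcp_pos: [0.5199, 0.0154, 0.0876]
eef_rot: [-0.699, 0.699, -0.11, 0.11]
ft_force: [-1.7, 0.3, 3.7]
width: 0.012
```

Request:
{"name": "drive_tool", "arguments": {"commands": [{"dx":0,"dy":1,"dz":0,"rx":0,"ry":0,"rz":0,"gripper":-1}]}}

```text
time_s: 17.98
tcp_pos: [0.5199, 0.0154, 0.0866]
eef_rot: [-0.699, 0.699, -0.11, 0.11]
ft_force: [-1.6, -0.6, 4.7]
width: 0.007
```

Request:
{"name": "drive_tool", "arguments": {"commands": [{"dx":0,"dy":0.8,"dz":0,"rx":0,"ry":0,"rz":0,"gripper":-1}]}}

```text
time_s: 18.1
tcp_pos: [0.5199, 0.0154, 0.0862]
eef_rot: [-0.699, 0.699, -0.11, 0.11]
ft_force: [-4.2, -0.2, 14.0]
width: 0.0
```

Request:
{"name": "drive_tool", "arguments": {"commands": [{"dx":0,"dy":0.4,"dz":0,"rx":0,"ry":0,"rz":0,"gripper":-1}]}}

```text
time_s: 18.23
tcp_pos: [0.52, 0.0154, 0.0862]
eef_rot: [-0.698, 0.699, -0.11, 0.11]
ft_force: [-6.2, -0.5, 15.8]
width: 0.003
```

The key has bottomed out: force rose to about 15 N with no further travel. I'm releasing it and retreating.

Request:
{"name": "drive_tool", "arguments": {"commands": [{"dx":0,"dy":-4,"dz":0,"rx":0,"ry":0,"rz":0,"gripper":-1},{"dx":0,"dy":-10,"dz":0,"rx":0,"ry":0,"rz":0,"gripper":-1},{"dx":0,"dy":-50,"dz":0,"rx":0,"ry":0,"rz":0,"gripper":-1},{"dx":20,"dy":-50,"dz":20,"rx":0,"ry":0,"rz":0,"gripper":-1},{"dx":10,"dy":-40,"dz":20,"rx":0,"ry":0,"rz":0,"gripper":-1}]}}

```text
time_s: 18.85
tcp_pos: [0.5614, 0.0445, 0.2417]
eef_rot: [0.699, -0.698, 0.109, -0.111]
ft_force: [-0.0, 0.2, -1.6]
width: 0.003
```

Request:
{"name": "drive_tool", "arguments": {"commands": [{"dx":0,"dy":0,"dz":0,"rx":0,"ry":0,"rz":0,"gripper":-1},{"dx":0,"dy":0,"dz":0,"rx":0,"ry":0,"rz":0,"gripper":-1},{"dx":0,"dy":0,"dz":0,"rx":0,"ry":0,"rz":0,"gripper":-1}]}}

```text
time_s: 19.23
tcp_pos: [0.56, 0.044, 0.2381]
eef_rot: [-0.698, 0.699, -0.111, 0.109]
ft_force: [-0.3, 0.1, 0.2]
width: 0.006
```

Run:
```python
from h import *
st(); rgb('wrist','w11.png',(220,0,420,270),2.2);rgb('side','side2.png',(238,135,368,265),4)
s=bot.get_image('scene')
for l in ['tube_rack','reagent','tip_box','jar','timer']:
    print(l,[(r['at'],r['conf']) for r in bot.place_of(l,s)][:1])
```

```text
t 19.23 tcp [560.   44.  238.1] box mm [  0.6 -34.2] ang err 0.000 yax [-0.002  0.    -1.   ] F [-0.27  0.06  0.24] w 0.01
tube_rack [([0.627, 0.2745, -0.0007], 0.95)]
reagent []
tip_box [([0.3559, -0.3986, 0.0026], 0.57)]
jar [([0.7123, 0.1038, -0.0013], 0.59)]
timer [([0.3804, 0.3531, -0.0031], 0.5)]
```

View pics/w11.png

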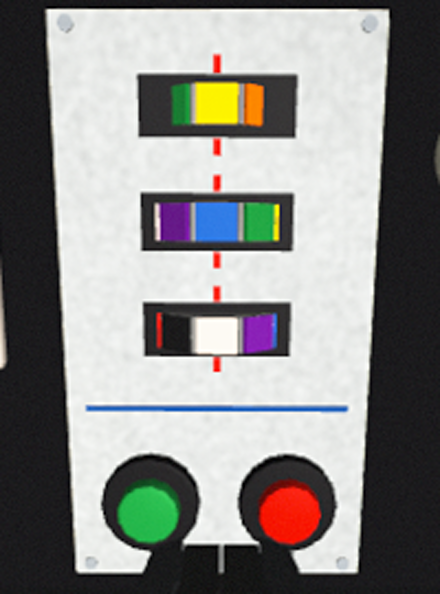

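View pics/side2.png

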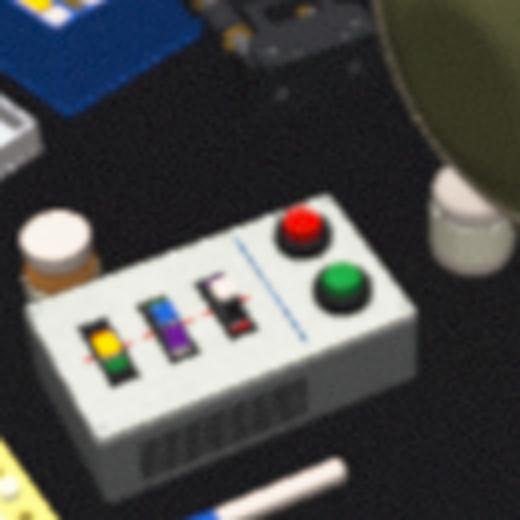

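The pictures show yellow, blue and white centred on the ticks, both keys up, and the gripper clear. I'm handing the job in.

Run:
```python
from rig import bot
print(bot.job_done())
```

```text
the job is handed in; nothing more can be done
None
```

I set the wheels to yellow, blue, white (left to right), pressed the green start key fully down and let it go, then handed the job in at about 19.5 s of the 64 s allowed.

- **Wheels:** I found each wheel's crown by touch and rolled it with the shut fingertips. The highest force I read on a wheel was about 12 N. The middle wheel started halfway between orange and yellow and clicked to yellow at first touch, so it needed one stroke fewer than I expected.
- **Green key:** I pressed it only after the wrist picture showed the full code. It bottomed out after about 6 mm, at about 16 N straight down (17 N including the sideways part).
- **Last checks:** The wrist picture showed yellow, blue and white centred on the red ticks. Both keys looked up, and the gripper was about 150 mm clear of the box.
- **Bystanders:** The rack, tip box, jar and timer were found within about 6 mm of where they started, which is about the detector's accuracy.
- **What did not check out:** In the last scene picture the detector did not find the reagent bottle. The side view does show it standing by the box. I did not measure the marker at the end, though it shows in the same view lying beside the box. I touched neither.

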